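Cock the spring cart to its first notch for a gentle launch

ROBOT

A 6-joint arm with a two-finger parallel gripper is mounted at the origin on the work surface. World frame = base frame: x ahead of the robot, y to its left, z up, the work surface at z = 0. Lengths are in m, angles in degrees, forces in N, time in s.
With the tool pointing down it reaches from about 0.35 to 0.975 m from the base axis. Payload 17.4 kg.
Tool frame: the origin (TCP) lies between the finger pads; the fingertips stand 25 mm ahead of it and the grasp point (between the pads) lies 6 mm ahead of it; z points along the fingers, x is the direction in which the jaws open and shut, and the axes are right-handed (so a half turn about z gives the same grasp; the last joint's range is limited). The gripper opens to 85 mm and grips with 20 to 120 N. Pads are 22 mm wide; open, the fingers measure 114 mm over their backs; the gripper's body (76 mm by 85 mm) begins 54 mm behind the grasp point. The pads swing forward as they close: fully open they stand 13 mm farther back than shut.
Start: joints at [66.245, 6.646, 82.598, -0, 90.757, -2.166], TCP at [0.248, 0.628, 0.256] pointing down, gripper open.
Joint ranges: [-162.19, 162.19], [-47.58, 125.68], [4.15, 143.07], [-65.23, 245.23], [0.69, 171.88], [-170.13, 170.13]. Speed limits (degrees/s): [108.29, 108.29, 127.2, 180, 180, 180].

INTERFACE

Orientations are given as [roll, pitch, yaw] about the fixed x, y, z axes, in that order (R = Rz(yaw) Ry(pitch) Rx(roll)).
In Python, from workcell import manip gives the robot as it stands. The module is installed in compiled form; this text tells all that it offers.
- The arm moves only by the tool play_rows, never from a script. Its argument "commands" is a list of rows, each a list of 7 numbers: the shift along the world's x, y, z in mm, then the turn, a rotation vector about the world's x, y, z in rad, then the closure, from 0 (fully open) to 1 (shut). A call has 1 to 12 rows; each row shifts and turns the pose as measured when the row begins; what a row does not reach is not made up. A row lasts 1/8 s, in which the tool goes at most 62.5 mm and 10.7 degrees, less where a joint would pass 70% of its speed; a pose out of reach is approached as far as the arm can. A call is refused whole if a number of a shift passes 62.5 or a number of a turn 0.188, either way. A call with a gripper value outside its range is refused whole. The fingers move at their own pace and stop on an object; the grip force is fixed at half the most. Time passes only in rows, so rows that do not move let the fingers close. It gives the time, the measured TCP pose, the force and the opening at its end, in the units of the state.
- manip.state(): the state, without advancing time (a new reading comes with each control period).
- manip.snapshot(name): name is "side" or "top" or "wrist"; returns a dict with "frame" (480x640x3 uint8, red, green, blue), "fov_y" (degrees; the focal length in pixels is half the picture's height over the tangent of half this angle, whatever the lens; pixels are square), "cx", "cy" (the principal point, pixels), "k1" (the pictures are not rectified: a ray, as slopes to the right and down, at radius r is drawn at 1 + k1 r^2 times it, then the intrinsics apply), "world_from_camera" (4x4, takes a point from camera to world coordinates); the wrist camera has in their place "T_tool_cam" (4x4, takes a point from camera to tool coordinates, whose origin is the TCP and whose axes are the tool frame's). Camera axes: x right, y down, z forward; pixel columns grow to the right and rows downward; lengths in m; the calibration is good to about 2 mm. A picture is of the moment at which its call begins: read the wrist's pose just before it. There is no depth.
- manip.hand_in(): hands the job in, once; it reports no verdict.
The state is a dict: "clock": time; "joints": joint angles; "joint_vel": joint speeds; "tau": joint torques, N m; "position": TCP position; "orientation": TCP orientation; "ft_force": force on the tool from outside, world axes, zero at the start; "torque": the same for the moment, N m; "opening": finger opening in m.
Only numpy, scipy, OpenCV 4.12 (cv2) and the standard library are available. Lean on these libraries where they do the work, as an engineer would, in place of code of your own. Each camera call takes 0.05 s, during which the arm holds its last target.

TASK

Get the spring cart ready for a gentle launch: lift it from the bench onto the track, wheels in the grooves and plunger facing the end stop, then push it gently along against the stop screw until the plunger clicks into its first notch, not on into the second. Leave the cart standing freely on the track close to the stop (plunger within about 5 cm of the screw), still cocked at the first notch, and do not disturb the other cart, the bar mass, the dish or the jar.

Things in the scene. Friction and masses are not known exactly. Their poses are not given: they have to be found in the camera images.
- cart_center (a point): Spring cart, loose, 0.5 kg: grey box 118 long, 46 wide, 30 tall on an aluminium plate 150 x 46 x 8, four free black wheels 26 across, 6 wide, outside the body (50 before and behind, 33 to each side of the centre). Point: middle of the grey box, 39 above the wheels' lowest points; the place to grip it, across its 46 mm width. x along the cart, y across, z up; the plunger sticks out at its -x end.
- pin_top (a point): Top of the cart's release pin: a steel pin with a 14 mm cap standing on the grey box, 30 mm from its middle towards the plunger, its top 27 mm above cart_center. It is the latch's spring pawl and hops up 4 mm over each tooth; lifting it 5 mm frees the plunger.
- plunger_tip (a point): Front face of the steel plunger (disc 18 mm across on a 10 mm rod), on the cart's middle line, 1 mm higher than cart_center and 105 mm from it when fully out. Its axes are the cart's.
- plunger (a joint): Plunger pushed into the cart, m: 0 out, 0.010 caught in first notch, 0.020 in second, 0.024 bottomed. Spring: 2 N + 0.35 N per mm. Before each notch a pawl rides up a tooth: the push rises to a peak (about 8 N near 7 mm; second notch about 11 N near 17 mm), then drops by 4 N or more as it clicks. Eased off before the click, it springs back out; once caught, it stays.
- track: Aluminium cart track, fixed, 1000 long, 96 wide, 36 mm high. Origin: bench level, mid-width, at the end stop's end; x along the track away from the stop, y across, z up. Two grooves with sloping sides, 33 mm each side of the middle, floors 30 above the bench (9 wide, 21 at the top): a cart standing in them has its centre 69 above the bench. A light gate bridges the track 700 mm from this end.
- stop_face (a point): End stop: upright steel plate 64 mm wide, top 102 mm above the bench. Point on its face towards the carts, on the axis of the stop screw, 70 mm above the bench, 20 mm from the track's origin; axes as the track's. The rubber-tipped stop screw (16 mm across) stands 8 to 26 mm out of this face along x: set differently each time, not measured. It does not give way.
- target_cart: A second cart of the same size without plunger or pin, standing in the track's grooves 400 mm or more from the stop. Leave alone. Origin between its wheels at their lowest points.
- bar_mass: Steel bar 110 x 30 x 20 mm lying on the bench. Leave alone. Origin at the centre of its underside.
- dish: Aluminium dish 90 mm across, 22 mm high, on the bench. Leave alone. Origin at the centre of its underside.
- jar: Clear jar 68 mm across, 100 mm tall, with a cork and a brass rod ending in a ball (171 mm in all), on the bench past the stop's end of the track. Leave alone. Origin at the centre of its underside.
Not all that is in view belongs to the job. What is shaped like the part that bears cart_center but pink, purple or red is not meant.

How it is judged (in metres and radians):
On the way, in this order (a step that is already met when the one before it is completed fails the run):
1. the cart stands on the track, wheels in the grooves, plunger fully out and facing the end stop (y of cart_center in the frame of track between -0.005 and 0.005 m and z of cart_center in the frame of track between 0.064 and 0.074 m and angle between cart_center's own z axis and vertical below 0.05 rad and angle between the x axis of cart_center and the x axis of track, either way round below 0.05 rad and x of stop_face in the frame of cart_center below -0.05 m and x of cart_center in the frame of track above 0.09 m and value of joint plunger below 0.004 m), for 0.2 s.
2. on the track, the plunger has been pushed in until it is caught in the first notch (y of cart_center in the frame of track between -0.005 and 0.005 m and z of cart_center in the frame of track between 0.064 and 0.074 m and angle between cart_center's own z axis and vertical below 0.05 rad and angle between the x axis of cart_center and the x axis of track, either way round below 0.05 rad and x of stop_face in the frame of cart_center below -0.05 m and x of cart_center in the frame of track above 0.09 m and value of joint plunger between 0.008 and 0.0135 m), for 0.3 s.
At the end, for the whole second after the job is handed in: The spring cart stands at rest on the track, wheels in the grooves (within 5 mm sideways and in height, 3 degrees), plunger facing the stop and within 80 mm of the stop plate's face (some 5 cm from the screw), plunger caught in the first notch (pushed in 8 to 13.5 mm) (all of step 2 and distance between plunger_tip and stop_face below 0.08 m and linear speed of cart below 0.02 m/s); the robot touches nothing.
It fails at once if the cart was slammed onto the track or rammed against the stop (more than 60 N) (contact force between cart and track above 60 N).
It fails at once if a bystander was shifted by more than 20 mm (distance of any of target_cart, bar_mass, dish, jar from where it was at the start of the episode above 0.02 m).
It also fails if it takes over 53 s, if anything falls off the work surface, if the arm or the gripper's body presses on something with over 40 N, if the wrist force passes 120 N, or if a joint passes its speed limit or range.

## Working session

There is one attempt and no reset: what is moved stays moved. The work goes in short steps, Python scripts to look and compute and a tool call to move; the robot and the scene stay as the last step left them, time stands still between calls to the robot, and variables do not carry over. Pictures are saved under pics/ and viewed, and the job is handed in when it is done.

Besides the shell and the picture viewer there is one more tool, called after "Emit:" by a JSON object that holds its "op" and its "data", one argument or row to a line. play_rows: Moves the arm, as the interface text tells. Its arguments: {"type":"object","properties":{"commands":{"type":"array","items":{"type":"array","items":{"type":"number"}}}},"required":["commands"]}

```bash
mkdir -p pics
cat > h.py <<'E'
import numpy as np, cv2
from scipy.spatial.transform import Rotation as R
from workcell import manip
def snap(n,f):
    st=manip.state(); s=manip.snapshot(n); cv2.imwrite('pics/'+f,cv2.cvtColor(s['frame'],cv2.COLOR_RGB2BGR))
    if n=='wrist':
        T=np.eye(4);T[:3,:3]=R.from_euler('xyz',st['orientation'],degrees=True).as_matrix();T[:3,3]=st['position']
        s['world_from_camera']=T@np.array(s['T_tool_cam'])
    np.save('pics/'+f[:-4]+'.npy',s,allow_pickle=True); return s
def load(f): return np.load('pics/'+f+'.npy',allow_pickle=True).item()
def ray(s,u,v):
    f=240/np.tan(np.radians(s['fov_y']/2)); d=np.array([(u-s['cx'])/f,(v-s['cy'])/f]); r=d.copy()
    for _ in range(20): r=d/(1+s['k1']*(r@r))
    W=np.array(s['world_from_camera']); v=W[:3,:3]@np.array([r[0],r[1],1]); return W[:3,3],v/np.linalg.norm(v)
def onz(s,u,v,z):
    o,d=ray(s,u,v); return o+d*(z-o[2])/d[2]
def proj(s,p):
    W=np.linalg.inv(np.array(s['world_from_camera'])); c=W[:3,:3]@np.array(p)+W[:3,3]; r=c[:2]/c[2]
    f=240/np.tan(np.radians(s['fov_y']/2)); r=r*(1+s['k1']*(r@r)); return r*f+[s['cx'],s['cy']]
E
python3 - <<'E'
from h import *
print(manip.state())
for n in('side','top','wrist'):
    s=snap(n,n+'0.png'); print(n,{k:(np.round(v,3) if not isinstance(v,float) else v) for k,v in s.items() if k!='frame'})
E
```

```text
{'clock': 0.0, 'joints': array([ 6.62450985e+01,  6.67566224e+00,  8.26362871e+01, -2.39583870e-03,
        9.07557297e+01, -2.16410407e+00]), 'joint_vel': array([-2.75759956e-02, -1.20082015e-02,  1.55104672e-02, -1.75960589e-05,
       -3.69446727e-02, -5.14618665e-02]), 'tau': array([-2.49372839e-03, -7.31984138e+01, -6.32499719e+01, -1.93700012e-04,
        6.23126180e-03,  3.24163523e-05]), 'position': array([0.2483195 , 0.62749351, 0.25553819]), 'orientation': array([-1.79999838e+02,  6.77212246e-02,  6.84091725e+01]), 'ft_force': array([0.13863862, 0.39365944, 0.39006386]), 'torque': array([-0.01306134,  0.0353249 ,  0.05904155]), 'opening': 0.0855284010385906}
side {'fov_y': 46.099262185269886, 'cx': 321.1675792717056, 'cy': 226.76934400397204, 'k1': 0.0541821447844626, 'world_from_camera': array([[ 0.998, -0.045,  0.053,  0.436],
       [-0.07 , -0.678,  0.732, -1.01 ],
       [ 0.003, -0.734, -0.679,  0.987],
       [ 0.   ,  0.   ,  0.   ,  1.   ]])}
top {'fov_y': 53.59917507696866, 'cx': 310.31424688632274, 'cy': 240.30927872448174, 'k1': -0.1104043857726349, 'world_from_camera': array([[ 1.000e-03, -9.810e-01,  1.940e-01,  2.930e-01],
       [-1.000e+00,  1.000e-03,  9.000e-03, -5.200e-02],
       [-8.000e-03, -1.940e-01, -9.810e-01,  1.094e+00],
       [ 0.000e+00,  0.000e+00,  0.000e+00,  1.000e+00]])}
wrist {'fov_y': 68.36205590109041, 'cx': 320.6649078109641, 'cy': 237.5893390912512, 'k1': -0.015067070083644723, 'T_tool_cam': array([[ 1.   ,  0.   ,  0.001, -0.   ],
       [-0.001,  0.964,  0.264, -0.068],
       [-0.   , -0.264,  0.964, -0.118],
       [ 0.   ,  0.   ,  0.   ,  1.   ]]), 'world_from_camera': array([[ 0.367,  0.897,  0.245,  0.185],
       [ 0.93 , -0.354, -0.098,  0.652],
       [-0.001,  0.264, -0.964,  0.374],
       [ 0.   ,  0.   ,  0.   ,  1.   ]])}
```

View pics/side0.png

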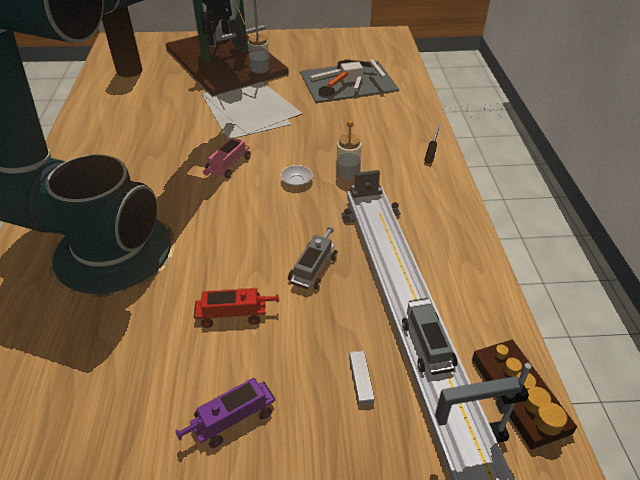

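View pics/top0.png

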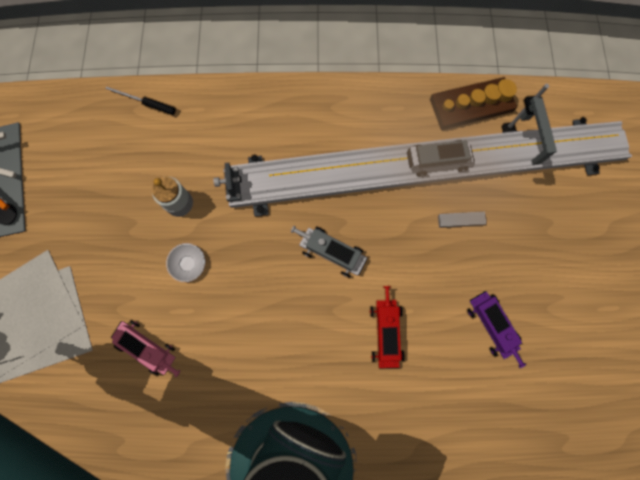

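View pics/wrist0.png

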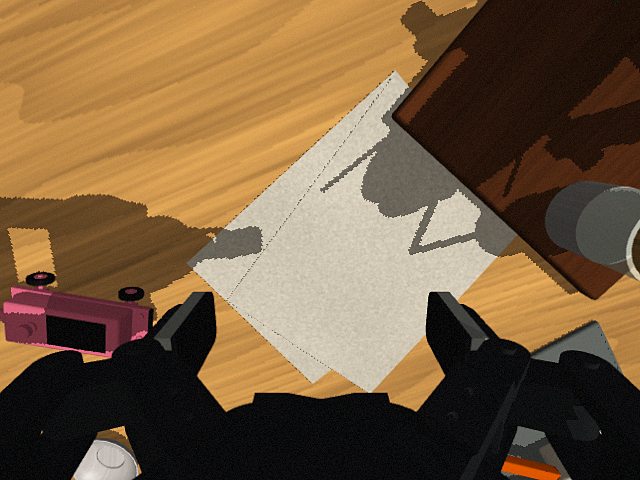

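Top view: the grey spring cart is at about (333,251) with its plunger at (297,231). The track runs from the stop at (232,183) to (628,140), and the target cart is at (441,155). I'll zoom in to measure.

Run:
```python
from h import *
s=load('top0'); im=cv2.cvtColor(s['frame'],cv2.COLOR_RGB2BGR)
cv2.imwrite('pics/z1.png',cv2.resize(im[140:290,200:400],None,fx=4,fy=4,interpolation=cv2.INTER_CUBIC))
s=load('side0'); im=cv2.cvtColor(s['frame'],cv2.COLOR_RGB2BGR)
cv2.imwrite('pics/z2.png',cv2.resize(im[150:300,270:470],None,fx=4,fy=4,interpolation=cv2.INTER_CUBIC))
```

```text
(no output)
```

View pics/z1.png

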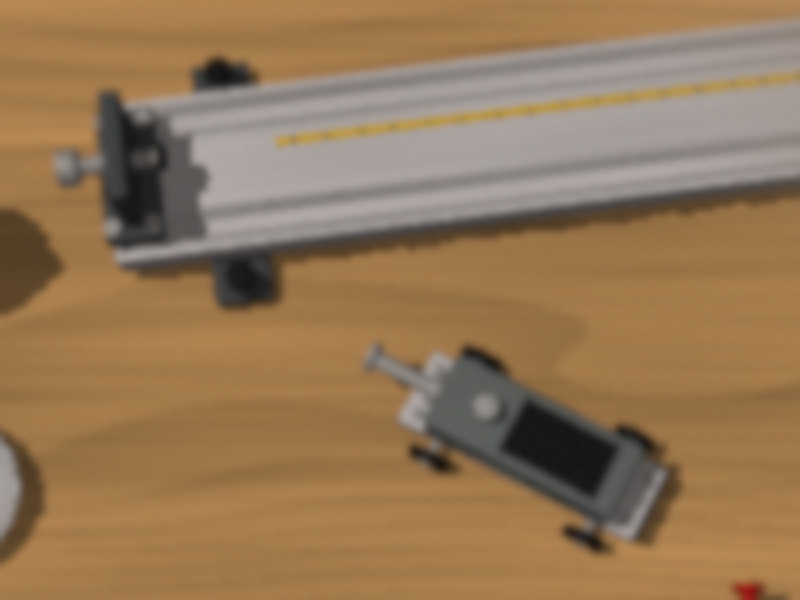

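View pics/z2.png

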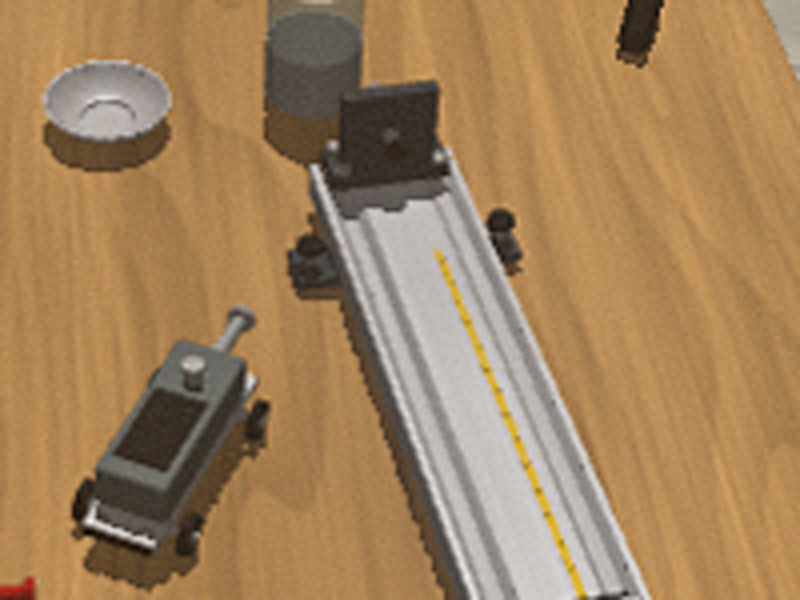

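Run:
```python
from h import *
s=load('top0'); q=load('side0')
Z=lambda u,v:(200+u/4-.375,140+v/4-.375)
Y=lambda u,v:(270+u/4-.375,150+v/4-.375)
print('pin top',onz(s,*Z(488,403),.066),'side',onz(q,*Y(194,362),.066))
print('tip top',onz(s,*Z(374,357),.040),'side',onz(q,*Y(241,318),.040))
print('screw/plate top view', onz(s,*Z(118,98),.102))
g=cv2.cvtColor(s['frame'],cv2.COLOR_RGB2GRAY)
cv2.imwrite('pics/z3.png',cv2.resize(s['frame'][100:220,380:640,::-1],None,fx=3,fy=3,interpolation=cv2.INTER_CUBIC))
```

```text
pin top [ 0.49619875 -0.06769499  0.066     ] side [ 0.4976662  -0.06396063  0.066     ]
tip top [ 0.52803279 -0.00343754  0.04      ] side [ 5.30800000e-01 -4.39529535e-04  4.00000000e-02]
screw/plate top view [0.66135956 0.13694544 0.102     ]
```

View pics/z3.png

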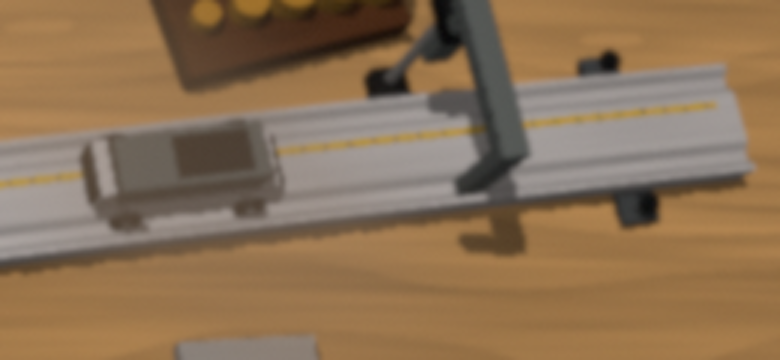

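Emit:
{"op": "play_rows", "data": {
  "commands": [
    [20, -58, 4, 0, 0, -0.14, 0],
    [20, -58, 4, 0, 0, -0.14, 0],
    [20, -58, 4, 0, 0, -0.14, 0],
    [20, -58, 4, 0, 0, -0.14, 0],
    [20, -58, 4, 0, 0, -0.14, 0],
    [20, -58, 4, 0, 0, -0.14, 0],
    [20, -58, 4, 0, 0, -0.14, 0],
    [20, -58, 4, 0, 0, -0.14, 0],
    [20, -58, 4, 0, 0, -0.14, 0],
    [20, -58, 4, 0, 0, -0.14, 0],
    [20, -58, 4, 0, 0, -0.14, 0],
    [0, 0, 0, 0, 0, 0, 0]
  ]
}}

```text
clock: 1.65
position: [0.4668, -0.0254, 0.297]
orientation: [180.0, 0.1, -22.7]
ft_force: [-0.7, 0.4, 0.2]
opening: 0.0849
```

Run:
```python
from h import *
s=snap('wrist','w1.png');print(manip.state()['position'],manip.state()['orientation'])
print(proj(s,[.4965,-.066,.066]),proj(s,[.529,-.002,.04]))
```

```text
[ 0.4664994  -0.02377605  0.29694955] [-1.79990431e+02  1.54815164e-01 -2.25212111e+01]
[364.02325091 234.74752484] [368.40800652 161.84392165]
```

View pics/w1.png

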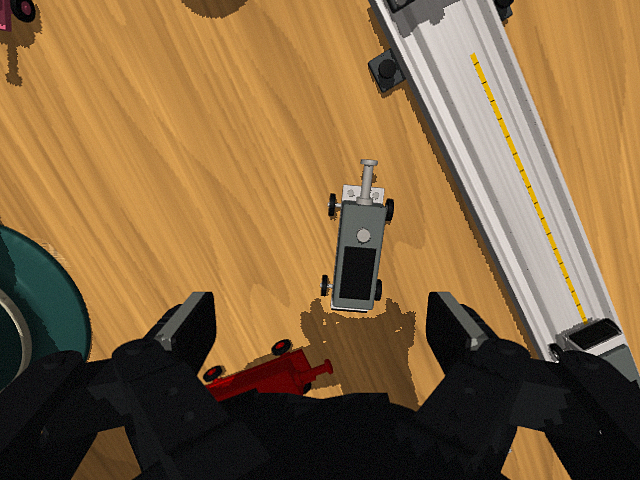

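The wrist view shows the spring cart with its pin at (363,235) and plunger tip at (369,162), and the track edges on the right. I'll zoom in for corners and track lines.

Run:
```python
from h import *
s=load('w1'); im=s['frame'][:,:,::-1]
cv2.imwrite('pics/z4.png',cv2.resize(im[150:320,300:420],None,fx=3.5,fy=3.5,interpolation=cv2.INTER_CUBIC))
cv2.imwrite('pics/z5.png',cv2.resize(im[0:200,360:620],None,fx=3,fy=3,interpolation=cv2.INTER_CUBIC))
```

```text
(no output)
```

View pics/z4.png

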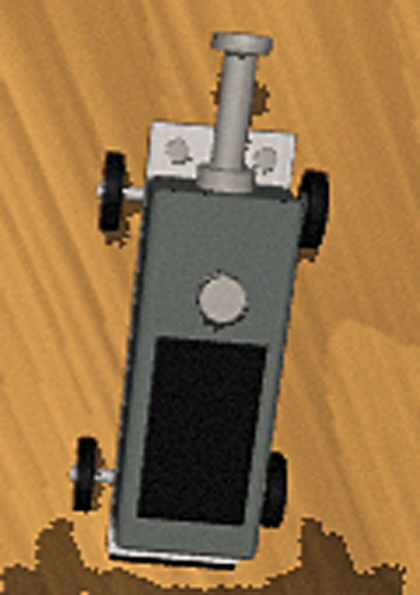

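View pics/z5.png

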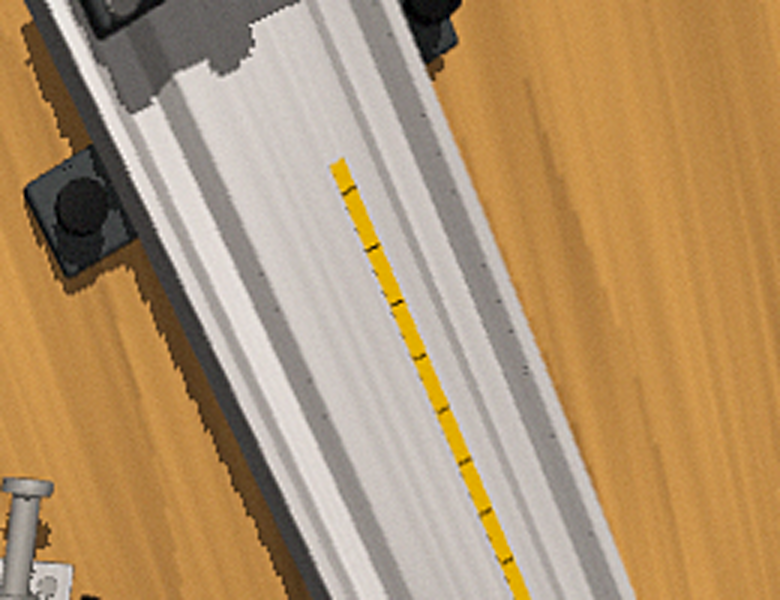

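```bash
cat > trk.py <<'E'
from h import *
def track(s,rows,x0=360,x1=640):
    hsv=cv2.cvtColor(s['frame'],cv2.COLOR_RGB2HSV)
    L=[];Rr=[]
    for v in rows:
        S=hsv[v,:,1].astype(int);V=hsv[v,:,2].astype(int)
        m=((S<50)&(V>100)).astype(np.uint8)
        # bridge yellow/gaps
        idx=np.where(m[x0:x1])[0]+x0
        if len(idx)<40: continue
        # runs of grey
        k=cv2.morphologyEx(m[None,:],cv2.MORPH_CLOSE,np.ones((1,15),np.uint8))[0]
        k=cv2.morphologyEx(k[None,:],cv2.MORPH_OPEN,np.ones((1,25),np.uint8))[0]
        i=np.where(k[x0:x1])[0]+x0
        if len(i)<40: continue
        if i[0]>x0+1: L.append(onz(s,i[0]-.5,v,.036)[:2])
        if i[-1]<x1-2: Rr.append(onz(s,i[-1]+.5,v,.036)[:2])
    out=[]
    for P in(L,Rr):
        P=np.array(P,np.float32); vx,vy,x,y=cv2.fitLine(P,cv2.DIST_HUBER,0,.01,.01).ravel()
        if vy>0: vx,vy=-vx,-vy
        n=np.array([-vy,vx]); out.append((np.array([x,y]),np.array([vx,vy]),np.std((P-[x,y])@n),len(P)))
    return out
E
python3 - <<'E'
from trk import *
s=load('w1')
Z=lambda u,v:(300+u/3.5-.36,150+v/3.5-.36)
pin=onz(s,*Z(222,300),.066); tip=onz(s,*Z(241,42),.049);a=onz(s,*Z(212,341),.0545);b=onz(s,*Z(191,521),.0545)
print(pin,tip,a,b)
for p,q in((pin,tip),(b,a),(b,tip)):
    d=(p-q)[:2] if p is pin else (p-q)[:2]
    print(np.degrees(np.arctan2(*(q-p)[:2][::-1])),np.linalg.norm(d))
for c in [(148,195),(300,200),(257,557),(112,545)]: print(onz(s,*Z(*c),.054))
o=track(s,range(60,310,5))
for p,d,e,n in o: print(p,d,np.degrees(np.arctan2(d[1],d[0])),e,n)
d=(o[0][1]+o[1][1])/2;d/=np.linalg.norm(d);nn=np.array([-d[1],d[0]])
print('width',(o[1][0]-o[0][0])@nn)
mid=(o[0][0]+o[1][0])/2; print('mid at y=0', mid+d*(0-mid[1])/d[1])
E
```

```text
[ 0.49537067 -0.06622408  0.066     ] [ 0.52826194 -0.0009335   0.049     ] [ 0.48807536 -0.08049508  0.0545    ] [ 0.46056696 -0.13365177  0.0545    ]
63.262523895226344 0.07310742199107248
62.63860054585436 0.05985270312863923
62.97545107044472 0.1489857352643269
[ 0.48676349 -0.03131944  0.054     ]
[ 0.52770185 -0.05001444  0.054     ]
[ 0.47549997 -0.15375819  0.054     ]
[ 0.43420045 -0.13195158  0.054     ]
[ 0.6118195  -0.04460362] [ 0.12961979 -0.9915638 ] -82.552376 0.00030079018 36
[ 0.7175863  -0.10848621] [ 0.12907922 -0.9916343 ] -82.58361 0.00025921583 50
width 0.09661505
mid at y=0 [0.654718 0.      ]
```

Emit:
{"op": "play_rows", "data": {
  "commands": [
    [5, -23, -40, 0, 0, -0.026, 0],
    [5, -23, -40, 0, 0, -0.026, 0],
    [5, -23, -40, 0, 0, -0.026, 0],
    [0, 0, 0, 0, 0, 0, 0],
    [0, 0, 0, 0, 0, 0, 0]
  ]
}}

```text
clock: 2.33
position: [0.4814, -0.089, 0.1753]
orientation: [-179.9, 0.0, -26.5]
ft_force: [-0.6, 0.7, 0.6]
opening: 0.0859
```

Run:
```python
from h import *
s=snap('wrist','w2.png');print(manip.state()['position'],manip.state()['orientation'])
print(proj(s,[.4953,-.0662,.066]),proj(s,[.5283,-.001,.049]))
```

```text
[ 0.48132851 -0.08893545  0.17522797] [-1.79880000e+02  4.77657057e-02 -2.64851477e+01]
[325.56059814 204.62139873] [326.37894734  88.10600648]
```

View pics/w2.png

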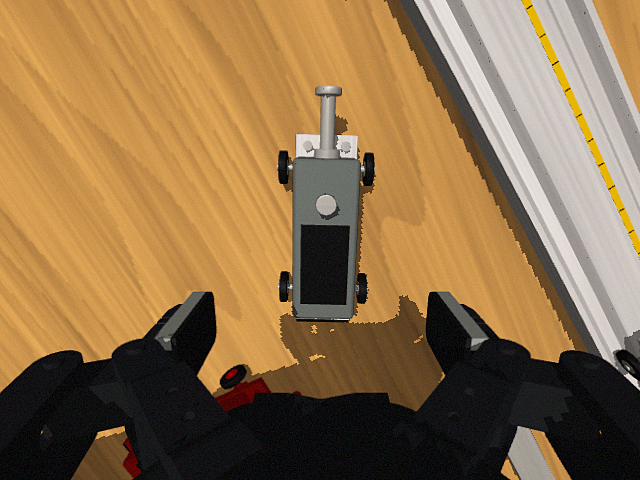

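Run:
```python
from h import *
s=load('w2');print(onz(s,233,376,.02),onz(s,270,385,.04), onz(s,335,367,.04))
s=load('w1');print(onz(s,283,347,.02),onz(s,325,367,.04),onz(s,332,369,.04))
```

```text
[ 0.34880822 -0.17623317  0.02      ] [ 0.38406661 -0.18694787  0.04      ] [ 0.44062728 -0.1955228   0.04      ]
[ 0.3499594  -0.17762525  0.02      ] [ 0.39319363 -0.21196633  0.04      ] [ 0.40003952 -0.21789558  0.04      ]
```

Emit:
{"op": "play_rows", "data": {
  "commands": [
    [0, -2, -40, 0, 0, -0.009, 0],
    [0, -2, -40, 0, 0, 0, 0],
    [0, 0, -30, 0, 0, 0, 0],
    [0, 0, -15, 0, 0, 0, 0],
    [0, 0, 0, 0, 0, 0, 0],
    [0, 0, 0, 0, 0, 0, 0]
  ]
}}

```text
clock: 3.12
position: [0.4856, -0.0894, 0.0568]
orientation: [-179.7, -0.7, -26.6]
ft_force: [0.5, -0.0, -0.4]
opening: 0.0857
```

Emit:
{"op": "play_rows", "data": {
  "commands": [
    [-4, -4, -9, 0, 0.01, -0.008, 0],
    [0, 0, 0, 0, 0, 0, 0]
  ]
}}

```text
clock: 3.38
position: [0.4821, -0.0938, 0.049]
orientation: [-179.9, -0.3, -27.0]
ft_force: [-0.8, -0.3, 0.1]
opening: 0.0854
```

Run:
```python
from h import *
s=snap('wrist','w3.png');t=manip.state();print(t['position'],t['orientation'],t['ft_force'])
```

```text
[ 0.48240581 -0.09380759  0.04949527] [-179.89430499   -0.35255644  -27.04044086] [ 0.567502   -0.43319567 -0.36262921]
```

View pics/w3.png

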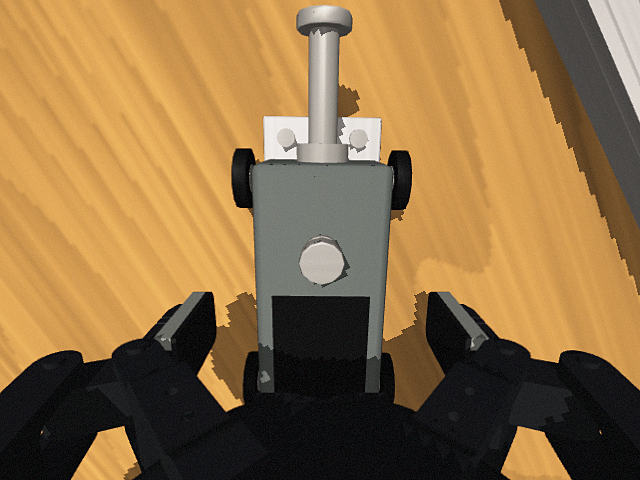

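The cart is centred between the pads (pin at (322,260), box spanning x=255 to 390). Closing now.

Emit:
{"op": "play_rows", "data": {
  "commands": [
    [0, 0, -2, 0, 0.005, 0, 1],
    [0, 0, 0, 0, 0, 0, 1],
    [0, 0, 0, 0, 0, 0, 1],
    [0, 0, 0, 0, 0, 0, 1],
    [0, 0, 0, 0, 0, 0, 1],
    [0, 0, 0, 0, 0, 0, 1],
    [0, 0, 0, 0, 0, 0, 1],
    [0, 0, 0, 0, 0, 0, 1]
  ]
}}

```text
clock: 4.42
position: [0.4829, -0.094, 0.0481]
orientation: [180.0, -0.2, -27.0]
ft_force: [0.3, 0.3, 0.5]
opening: 0.0451
```

Emit:
{"op": "play_rows", "data": {
  "commands": [
    [0, 0, 10, 0, 0, 0, 1],
    [0, 0, 30, 0, 0, 0, 1],
    [0, 0, 40, 0, 0, 0, 1],
    [0, 0, 40, 0, 0, 0, 1],
    [0, 0, 0, 0, 0, 0, 1],
    [0, 0, 0, 0, 0, 0, 1]
  ]
}}

```text
clock: 5.18
position: [0.4797, -0.0931, 0.1693]
orientation: [179.9, 0.3, -27.0]
ft_force: [-1.1, -1.0, -6.9]
opening: 0.0452
```

Run:
```python
from h import *
s=snap('wrist','w4.png');t=manip.state();print(t['position'],t['orientation'],t['ft_force'],t['opening'])
s=snap('side','s4.png')
```

```text
[ 0.47983332 -0.09318162  0.16942057] [179.89201091   0.26563    -27.04596961] [ 0.66878427  0.57591318 -5.49055595] 0.04538049767161401
```

View pics/w4.png

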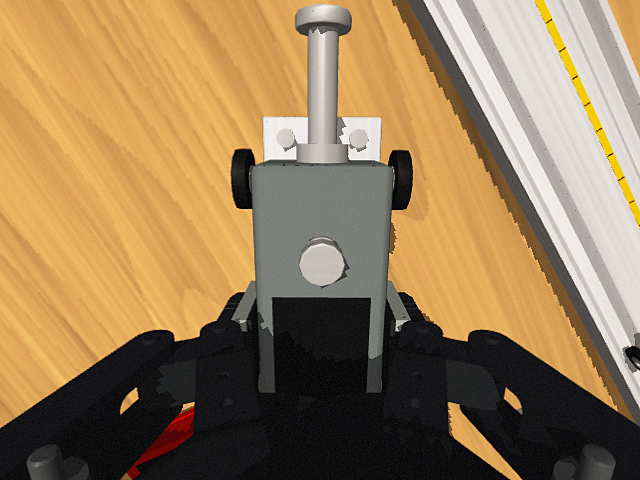

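View pics/s4.png

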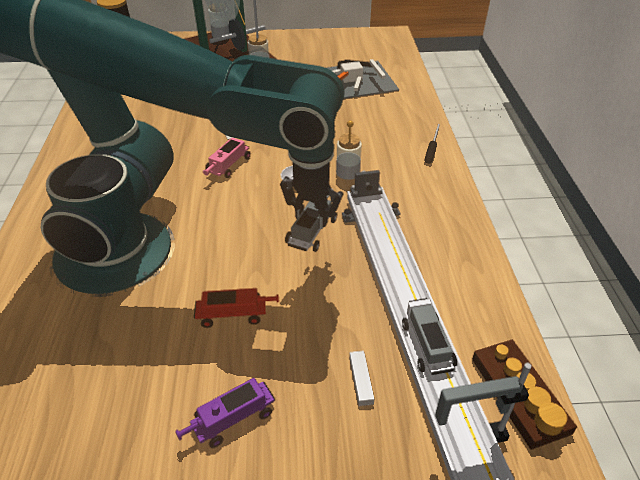

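Emit:
{"op": "play_rows", "data": {
  "commands": [
    [37, 5, 0, 0, 0, 0.12, 1],
    [37, 5, 0, 0, 0, 0.12, 1],
    [37, 5, 0, 0, 0, 0.12, 1],
    [37, 5, 0, 0, 0, 0.12, 1],
    [37, 5, 0, 0, 0, 0.12, 1],
    [0, 0, 0, 0, 0, 0, 1],
    [0, 0, 0, 0, 0, 0, 1]
  ]
}}

```text
clock: 6.15
position: [0.6673, -0.0668, 0.157]
orientation: [-180.0, 1.1, 8.4]
ft_force: [-0.1, -0.7, -7.1]
opening: 0.0451
```

Run:
```python
from h import *
s=snap('wrist','w5.png');t=manip.state();print(t['position'],t['orientation'],t['ft_force'],t['opening'])
s=snap('top','t5.png')
```

```text
[ 0.66718776 -0.06677887  0.1570994 ] [-179.97520846    1.1158432     8.40119654] [-0.46759115 -0.07552849 -5.64782435] 0.04493519083389519
```

View pics/w5.png

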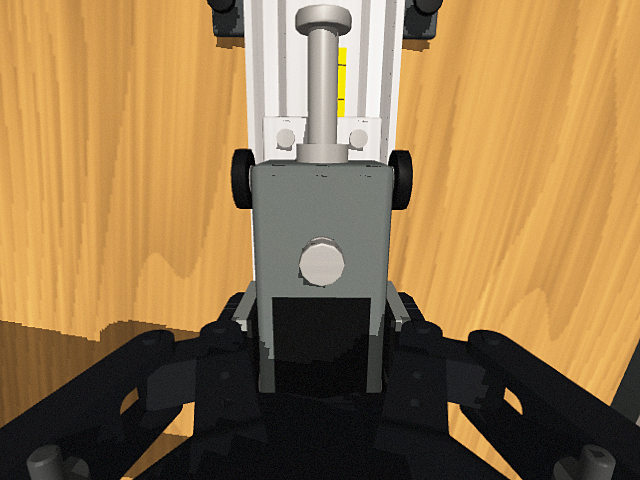

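View pics/t5.png

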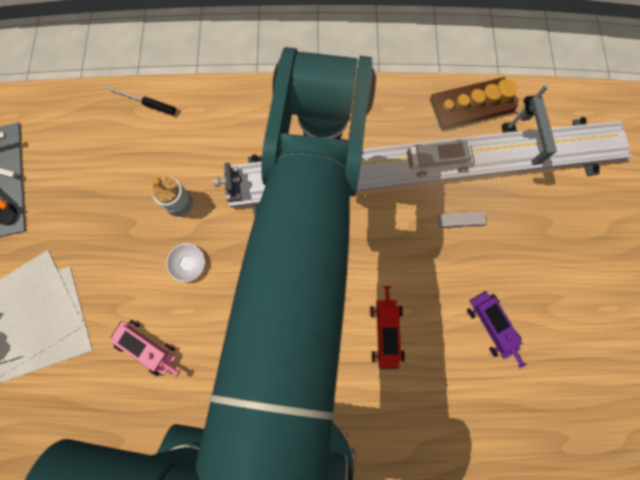

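```bash
cat > rel.py <<'E'
from trk import *
def rel(s,pos,pin,tip,rows,x0=225,x1=430):
    # pin/tip lateral in tool frame; track in world
    P=onz(s,*pin,pos[2]-.009+.027); T=onz(s,*tip,pos[2]-.009+.010)
    print('pin',P,'tip',T,'axis',np.degrees(np.arctan2(*(T-P)[:2][::-1])),np.linalg.norm((T-P)[:2]))
    o=track(s,rows,x0,x1)
    for p,d,e,n in o: print('edge ang',np.degrees(np.arctan2(d[1],d[0])),e,n)
    d=(o[0][1]+o[1][1])/2;d/=np.linalg.norm(d);nn=np.array([-d[1],d[0]])
    mid=(o[0][0]+o[1][0])/2
    print('width',(o[1][0]-o[0][0])@nn,'mid at y=0',mid-d*mid[1]/d[1])
    for q in(P,T): print('lateral of cart pt rel. mid (mm, + = world +x)',1000*(q[:2]-mid)@nn)
E
python3 - <<'E'
from rel import *
s=load('w5');im=s['frame'][:,:,::-1]
cv2.imwrite('pics/z6.png',cv2.resize(im[0:290,220:430],None,fx=2.6,fy=2,interpolation=cv2.INTER_CUBIC))
cv2.imwrite('pics/z6.png',cv2.resize(im[0:290,220:430],None,fx=2,fy=2,interpolation=cv2.INTER_CUBIC))
rel(s,[0.66718776,-0.06677887,0.1570994],(322,265),(323.5,8),range(12,110,4))
s=load('w1');o=track(s,range(60,310,5))
E
```

```text
pin [ 0.66258438 -0.03624767  0.1750994 ] tip [0.65187761 0.03671589 0.1580994 ] axis 98.34808158602772 0.07374493928614584
edge ang -81.97467 0.000246873 25
edge ang -82.89624 0.00020437826 25
width 0.09648508 mid at y=0 [0.6545241 0.       ]
lateral of cart pt rel. mid (mm, + = world +x) 3.218391609441672
lateral of cart pt rel. mid (mm, + = world +x) 2.209934214146654
```

View pics/z6.png

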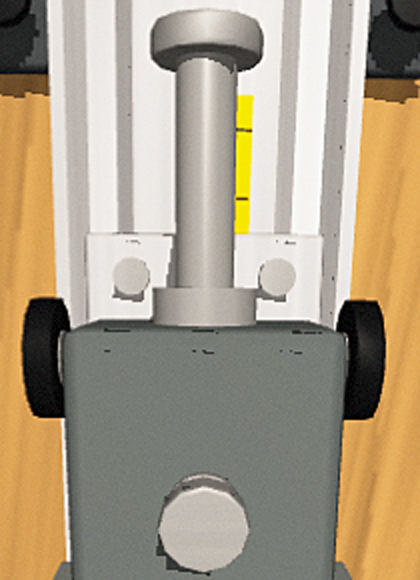

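Emit:
{"op": "play_rows", "data": {
  "commands": [
    [-4, 0, -15, 0, -0.019, -0.017, 1],
    [0, 0, -25, 0, 0, 0, 1],
    [0, 0, -18, 0, 0, 0, 1],
    [0, 0, 0, 0, 0, 0, 1],
    [0, 0, 0, 0, 0, 0, 1]
  ]
}}

```text
clock: 6.88
position: [0.6614, -0.0676, 0.1002]
orientation: [179.8, -0.2, 7.2]
ft_force: [0.3, 0.0, -6.5]
opening: 0.0448
```

Run:
```python
from rel import *
s=snap('wrist','w6.png');t=manip.state();print(t['position'],t['orientation'],t['ft_force'],t['opening'])
im=s['frame'][:,:,::-1]
cv2.imwrite('pics/z7.png',cv2.resize(im[0:290,220:430],None,fx=2,fy=2,interpolation=cv2.INTER_CUBIC))
rel(s,t['position'],(322,265),(323.5,8),range(12,110,4))
```

```text
[ 0.66141644 -0.0675815   0.10018183] [ 1.79816780e+02 -1.72208946e-01  7.21108174e+00] [ 0.50677272  0.18236015 -5.70836283] 0.04517426074438517
pin [ 0.65692898 -0.03703314  0.11818183] tip [0.64814059 0.0360579  0.10118183] axis 96.85626533270079 0.07361750596867928
edge ang -86.65066 9.793439e-08 2
edge ang -82.67588 0.00014957674 17
width 0.09548404 mid at y=0 [0.6536591 0.       ]
lateral of cart pt rel. mid (mm, + = world +x) -0.18867759758441632
lateral of cart pt rel. mid (mm, + = world +x) -2.1408579609798872
```

View pics/z7.png

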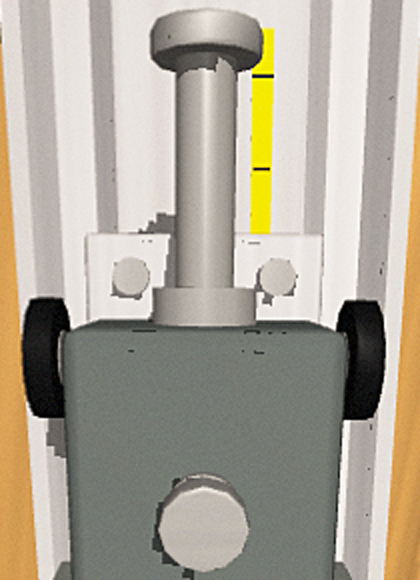

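Run:
```python
from rel import *
s=load('w6')
rel(s,[0.6614,-0.0676,.1002],(322,265),(323.5,8),range(12,110,4),190,460)
```

```text
pin [ 0.65692801 -0.03702664  0.1182    ] tip [0.64814113 0.03605212 0.1012    ] axis 96.85624399238658 0.07360512308661211
edge ang -82.46604 0.00014262323 25
edge ang -82.77404 0.00015495182 25
width 0.09611475 mid at y=0 [0.65438986 0.        ]
lateral of cart pt rel. mid (mm, + = world +x) -2.238880297674462
lateral of cart pt rel. mid (mm, + = world +x) -1.566103356992385
```

Emit:
{"op": "play_rows", "data": {
  "commands": [
    [2.3, 0, -8, 0, 0.002, 0.005, 1],
    [0, 0, -4, 0, 0, 0, 1],
    [0, 0, 0, 0, 0, 0, 1],
    [0, 0, 0, 0, 0, 0, 1]
  ]
}}

```text
clock: 7.42
position: [0.6645, -0.0676, 0.0886]
orientation: [179.8, -0.1, 7.5]
ft_force: [-0.2, 0.4, -5.5]
opening: 0.0454
```

Run:
```python
from rel import *
s=snap('wrist','w7.png');t=manip.state();print(t['position'],t['orientation'],t['ft_force'],t['opening'])
im=s['frame'][:,:,::-1]
cv2.imwrite('pics/z8.png',cv2.resize(im[0:290,200:450],None,fx=2,fy=2,interpolation=cv2.INTER_CUBIC))
rel(s,t['position'],(322,265),(323.5,8),range(12,110,4),190,460)
```

```text
[ 0.66447348 -0.06762552  0.08863268] [ 1.79806787e+02 -1.43005607e-01  7.52323330e+00] [ 0.13266585 -1.23842261 -6.45806762] 0.045542231750381024
pin [ 0.65981553 -0.03701273  0.10663268] tip [0.65062103 0.0359552  0.08963268] axis 97.18184498030209 0.07354493907486502
edge ang -82.27462 0.00013821306 25
edge ang -82.357216 0.00013222956 25
width 0.09612933 mid at y=0 [0.65454036 0.        ]
lateral of cart pt rel. mid (mm, + = world +x) 0.27877750943311663
lateral of cart pt rel. mid (mm, + = world +x) 0.9234346886009267
```

View pics/z8.png

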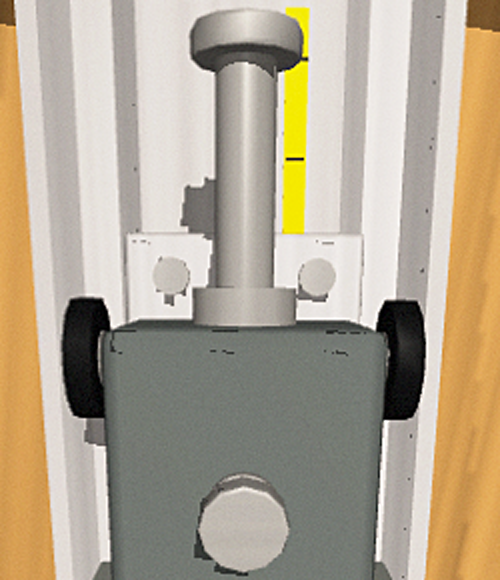

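Emit:
{"op": "play_rows", "data": {
  "commands": [
    [-0.3, 0, -2.5, 0, 0, 0, 1],
    [0, 0, -2.5, 0, 0, 0, 1],
    [0, 0, -1.5, 0, 0, 0, 1],
    [0, 0, 0, 0, 0, 0, 1]
  ]
}}

```text
clock: 7.98
position: [0.6641, -0.0676, 0.0818]
orientation: [179.8, -0.2, 7.5]
ft_force: [-0.4, 0.4, -5.7]
opening: 0.0452
```

Emit:
{"op": "play_rows", "data": {
  "commands": [
    [0, 0, -1.5, 0, 0, 0, 1],
    [0, 0, 0, 0, 0, 0, 1]
  ]
}}

```text
clock: 8.22
position: [0.6642, -0.0676, 0.0802]
orientation: [179.8, -0.2, 7.5]
ft_force: [-0.4, -0.1, -6.2]
opening: 0.0451
```

Emit:
{"op": "play_rows", "data": {
  "commands": [
    [0, 0, -1.2, 0, 0, 0, 1],
    [0, 0, 0, 0, 0, 0, 1]
  ]
}}

```text
clock: 8.48
position: [0.6642, -0.0676, 0.079]
orientation: [179.8, -0.2, 7.5]
ft_force: [0.2, -0.5, -5.3]
opening: 0.0453
```

Emit:
{"op": "play_rows", "data": {
  "commands": [
    [0, 0, -1, 0, 0, 0, 1],
    [0, 0, 0, 0, 0, 0, 1]
  ]
}}

```text
clock: 8.72
position: [0.6643, -0.0676, 0.0783]
orientation: [179.8, -0.2, 7.5]
ft_force: [0.3, 0.5, -4.5]
opening: 0.0447
```

Emit:
{"op": "play_rows", "data": {
  "commands": [
    [0, 0, -0.7, 0, 0, 0, 1],
    [0, 0, 0, 0, 0, 0, 1]
  ]
}}

```text
clock: 8.98
position: [0.6644, -0.0677, 0.0783]
orientation: [179.8, -0.2, 7.5]
ft_force: [-1.1, 0.3, -3.7]
opening: 0.045
```

Emit:
{"op": "play_rows", "data": {
  "commands": [
    [0, 0, -0.5, 0, 0, 0, 1],
    [0, 0, 0, 0, 0, 0, 0.6],
    [0, 0, 0, 0, 0, 0, 0.2],
    [0, 0, 0, 0, 0, 0, 0.2],
    [0, 0, 0, 0, 0, 0, 0.2],
    [0, 0, 0, 0, 0, 0, 0.2]
  ]
}}

```text
clock: 9.72
position: [0.6652, -0.0678, 0.0787]
orientation: [179.8, -0.3, 7.5]
ft_force: [-0.2, 0.8, 0.4]
opening: 0.0681
```

Run:
```python
from rel import *
s=snap('wrist','w8.png');t=manip.state();print(t['position'],t['orientation'],t['ft_force'],t['opening'])
s=snap('side','s8.png');im=s['frame'][:,:,::-1]
cv2.imwrite('pics/z9.png',cv2.resize(im[140:300,270:470],None,fx=3.5,fy=3.5,interpolation=cv2.INTER_CUBIC))
```

```text
[ 0.66516803 -0.06775667  0.07872751] [179.75888052  -0.33157461   7.52109545] [0.11623026 0.51361271 0.12256812] 0.06812314917848358
```

View pics/w8.png

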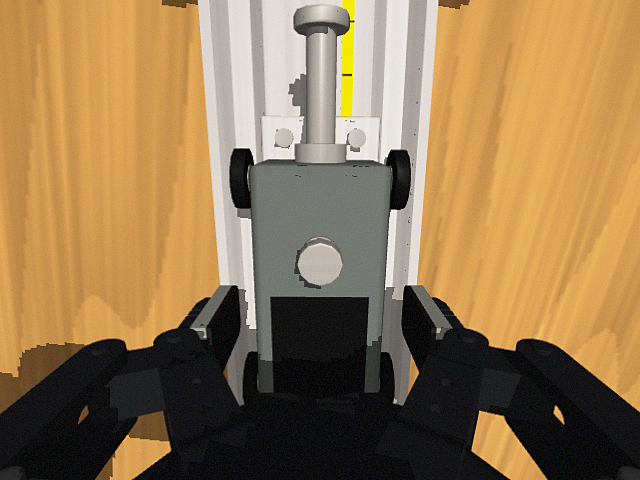

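View pics/z9.png

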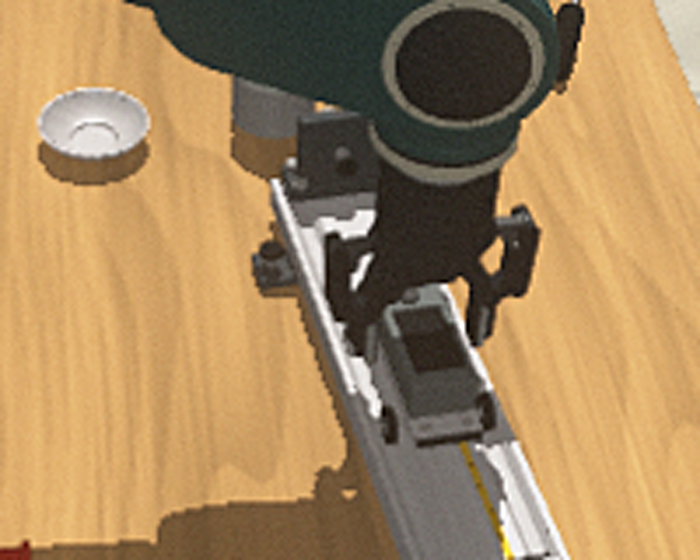

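Emit:
{"op": "play_rows", "data": {
  "commands": [
    [-1, 0, 0, 0, 0.003, 0, 0.2],
    [0, 0, 0, 0, 0, 0, 1],
    [0, 0, 0, 0, 0, 0, 1],
    [0, 0, 0, 0, 0, 0, 1],
    [0, 0, 0, 0, 0, 0, 1],
    [0, 0, 0, 0, 0, 0, 1]
  ]
}}

```text
clock: 10.58
position: [0.6642, -0.0678, 0.079]
orientation: [179.8, -0.2, 7.5]
ft_force: [-0.4, 0.3, 1.1]
opening: 0.0452
```

Emit:
{"op": "play_rows", "data": {
  "commands": [
    [-1, 7.5, 0, 0, 0, 0, 1],
    [-1, 7.5, 0, 0, 0, 0, 1],
    [-1, 7.5, 0, 0, 0, 0, 1],
    [0, 0, 0, 0, 0, 0, 1]
  ]
}}

```text
clock: 11.08
position: [0.6611, -0.0433, 0.0791]
orientation: [179.8, -0.2, 7.5]
ft_force: [0.4, -0.1, 1.0]
opening: 0.0452
```

Run:
```python
from rel import *
s=snap('wrist','w9.png');t=manip.state();print(t['position'],t['orientation'],t['ft_force'],t['opening'])
s=snap('side','s9.png');im=s['frame'][:,:,::-1]
cv2.imwrite('pics/z10.png',cv2.resize(im[140:300,270:470],None,fx=3.5,fy=3.5,interpolation=cv2.INTER_CUBIC))
s=snap('top','t9.png');im=s['frame'][:,:,::-1]
cv2.imwrite('pics/z11.png',cv2.resize(im[130:230,200:360],None,fx=5,fy=5,interpolation=cv2.INTER_CUBIC))
```

```text
[ 0.66112986 -0.04352613  0.07903315] [179.77581374  -0.19463993   7.52552977] [1.71949169 0.49347032 0.32972205] 0.04496009414081054
```

View pics/w9.png

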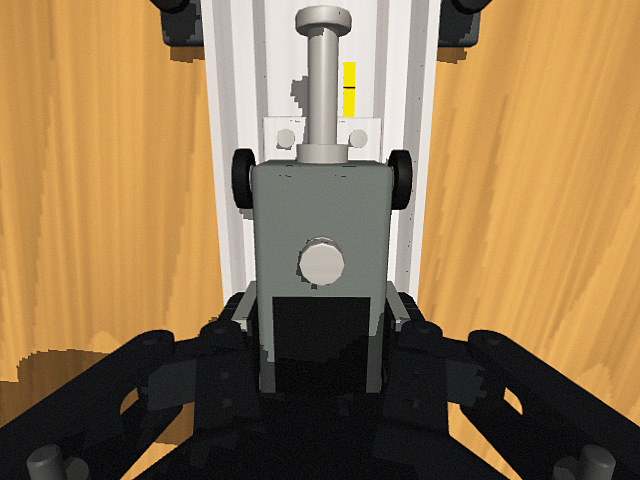

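View pics/z11.png

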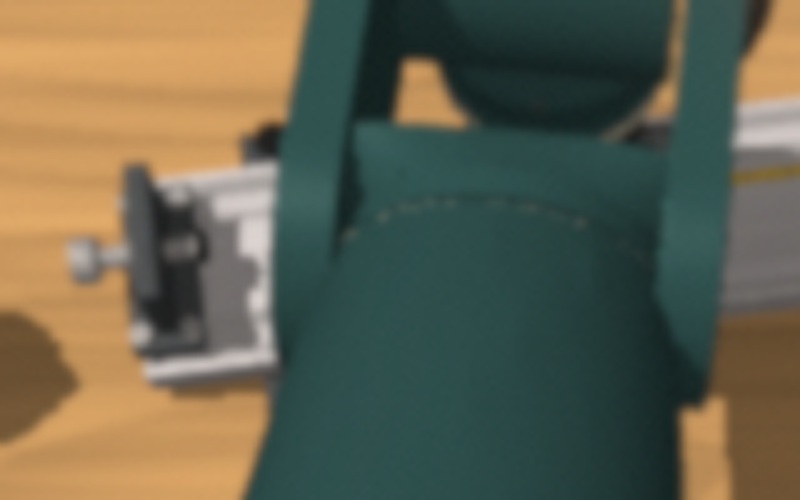

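Run:
```python
from h import *
s=load('t9')
for u,v,z in((203,247,.07),(160,300,.102),(152,172,.102)): print(onz(s,200+u/5-.4,130+v/5-.4,z))
w=load('w9'); print('tip',onz(w,323.5,8,.08))
```

```text
[0.63735155 0.11630423 0.07      ]
[0.60236231 0.12916259 0.102     ]
[0.66163613 0.13500299 0.102     ]
tip [0.64723987 0.06033208 0.08      ]
```

Emit:
{"op": "play_rows", "data": {
  "commands": [
    [-0.9, 7, 0, 0, 0, 0, 1],
    [-0.9, 7, 0, 0, 0, 0, 1],
    [-0.9, 7, 0, 0, 0, 0, 1],
    [-0.9, 7, 0, 0, 0, 0, 1],
    [-0.9, 7, 0, 0, 0, 0, 1],
    [-0.9, 7, 0, 0, 0, 0, 1],
    [0, 0, 0, 0, 0, 0, 1]
  ]
}}

```text
clock: 12.1
position: [0.6555, 0.001, 0.0791]
orientation: [179.8, -0.2, 7.5]
ft_force: [2.3, 1.0, 0.2]
opening: 0.0451
```

Run:
```python
from rel import *
s=snap('wrist','w10.png');t=manip.state();print(t['position'],t['orientation'],t['ft_force'],t['opening'])
```

```text
[0.65554846 0.00071009 0.07907447] [179.76036124  -0.21944139   7.49490902] [1.7538074  0.51687722 0.7605374 ] 0.04505077101108342
```

View pics/w10.png

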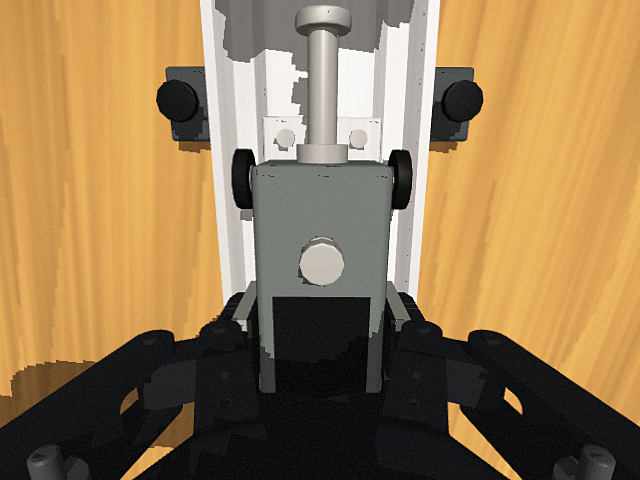

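Emit:
{"op": "play_rows", "data": {
  "commands": [
    [-0.7, 2, 0, 0, 0, 0, 1],
    [-0.5, 2, 0, 0, 0, 0, 1],
    [-0.2, 1, 0, 0, 0, 0, 1],
    [0, 0, 0, 0, 0, 0, 1]
  ]
}}

```text
clock: 12.65
position: [0.6542, 0.0056, 0.0791]
orientation: [179.8, -0.2, 7.5]
ft_force: [3.3, 0.2, 0.6]
opening: 0.0449
```

Emit:
{"op": "play_rows", "data": {
  "commands": [
    [-0.2, 1.5, 0, 0, 0, 0, 1],
    [-0.2, 1.5, 0, 0, 0, 0, 1],
    [0, 0, 0, 0, 0, 0, 1]
  ]
}}

```text
clock: 13.02
position: [0.6538, 0.0087, 0.079]
orientation: [179.8, -0.2, 7.5]
ft_force: [1.6, 0.4, -0.4]
opening: 0.045
```

Emit:
{"op": "play_rows", "data": {
  "commands": [
    [-0.1, 1.2, 0, 0, 0, 0, 1],
    [-0.1, 1.2, 0, 0, 0, 0, 1],
    [0, 0, 0, 0, 0, 0, 1]
  ]
}}

```text
clock: 13.4
position: [0.6536, 0.0109, 0.0791]
orientation: [179.7, -0.2, 7.4]
ft_force: [1.7, -1.8, 0.2]
opening: 0.0452
```

Emit:
{"op": "play_rows", "data": {
  "commands": [
    [-0.1, 1, 0, 0, 0, 0, 1],
    [-0.1, 1, 0, 0, 0, 0, 1],
    [0, 0, 0, 0, 0, 0, 1]
  ]
}}

```text
clock: 13.78
position: [0.6534, 0.0127, 0.0791]
orientation: [179.7, -0.2, 7.4]
ft_force: [1.5, -2.9, -0.7]
opening: 0.0449
```

Emit:
{"op": "play_rows", "data": {
  "commands": [
    [-0.1, 1, 0, 0, 0, 0, 1],
    [-0.1, 1, 0, 0, 0, 0, 1],
    [0, 0, 0, 0, 0, 0, 1]
  ]
}}

```text
clock: 14.15
position: [0.6532, 0.014, 0.0791]
orientation: [179.6, -0.2, 7.4]
ft_force: [2.5, -4.0, 0.3]
opening: 0.0451
```

Emit:
{"op": "play_rows", "data": {
  "commands": [
    [-0.1, 1, 0, 0, 0, 0, 1],
    [0, 0, 0, 0, 0, 0, 1]
  ]
}}

```text
clock: 14.4
position: [0.6531, 0.0142, 0.0791]
orientation: [179.5, -0.2, 7.4]
ft_force: [0.8, -5.8, 0.1]
opening: 0.0448
```

Emit:
{"op": "play_rows", "data": {
  "commands": [
    [-0.1, 1, 0, 0, 0, 0, 1],
    [0, 0, 0, 0, 0, 0, 1]
  ]
}}

```text
clock: 14.65
position: [0.653, 0.0144, 0.0791]
orientation: [179.5, -0.2, 7.4]
ft_force: [2.2, -6.2, -0.8]
opening: 0.0452
```

Emit:
{"op": "play_rows", "data": {
  "commands": [
    [-0.1, 1, 0, 0, 0, 0, 1],
    [0, 0, 0, 0, 0, 0, 1]
  ]
}}

```text
clock: 14.9
position: [0.653, 0.0145, 0.0791]
orientation: [179.4, -0.2, 7.3]
ft_force: [2.4, -5.6, -0.7]
opening: 0.0452
```

Emit:
{"op": "play_rows", "data": {
  "commands": [
    [-0.2, 1.5, 0, 0.004, 0, 0, 1],
    [0, 0, 0, 0, 0, 0, 1]
  ]
}}

```text
clock: 15.15
position: [0.6528, 0.0151, 0.0791]
orientation: [179.5, -0.2, 7.3]
ft_force: [2.4, -5.2, -0.3]
opening: 0.0452
```

Emit:
{"op": "play_rows", "data": {
  "commands": [
    [-0.2, 1.7, 0, 0.004, 0, 0, 1]
  ]
}}

```text
clock: 15.28
position: [0.6526, 0.016, 0.0791]
orientation: [179.7, -0.3, 7.3]
ft_force: [2.8, -10.5, 0.1]
opening: 0.0452
```

Emit:
{"op": "play_rows", "data": {
  "commands": [
    [-0.2, 1.7, 0, 0.003, 0, 0, 1]
  ]
}}

```text
clock: 15.4
position: [0.6525, 0.0171, 0.0791]
orientation: [179.8, -0.3, 7.3]
ft_force: [3.0, -8.2, -1.0]
opening: 0.0448
```

Emit:
{"op": "play_rows", "data": {
  "commands": [
    [-0.1, 1.5, 0, 0.002, 0, 0, 1]
  ]
}}

```text
clock: 15.52
position: [0.6524, 0.0181, 0.0791]
orientation: [179.8, -0.3, 7.2]
ft_force: [1.7, -6.5, 0.9]
opening: 0.0448
```

Emit:
{"op": "play_rows", "data": {
  "commands": [
    [-0.1, 1.5, 0, 0.002, 0, 0, 1]
  ]
}}

```text
clock: 15.65
position: [0.6522, 0.0193, 0.0791]
orientation: [179.9, -0.3, 7.2]
ft_force: [0.4, -5.1, -0.0]
opening: 0.045
```

Emit:
{"op": "play_rows", "data": {
  "commands": [
    [0, 0.8, 0, 0, 0, 0.003, 1],
    [0, 0, 0, 0, 0, 0, 1]
  ]
}}

```text
clock: 15.9
position: [0.6521, 0.0201, 0.0791]
orientation: [179.9, -0.3, 7.4]
ft_force: [2.9, -2.8, -0.6]
opening: 0.0452
```

Run:
```python
from rel import *
s=snap('wrist','w11.png');t=manip.state();print(t['position'],t['orientation'],t['ft_force'],t['opening'])
im=s['frame'][:,:,::-1]
cv2.imwrite('pics/z12.png',cv2.resize(im[0:290,200:450],None,fx=2,fy=2,interpolation=cv2.INTER_CUBIC))
```

```text
[0.65215444 0.02013288 0.07907501] [179.93031748  -0.26549201   7.39830303] [ 3.15836366 -2.66659884 -0.71353804] 0.04495199522434896
```

View pics/z12.png

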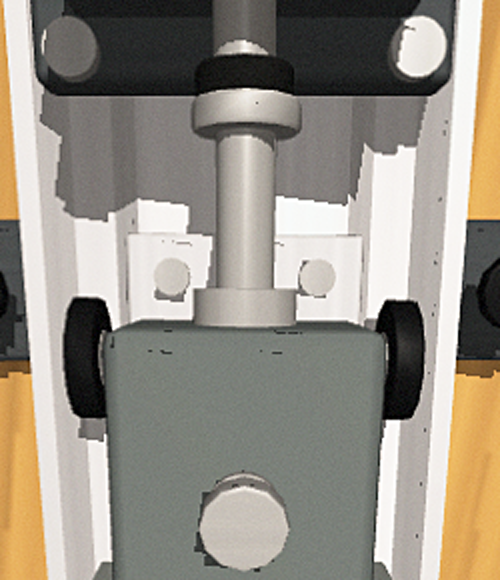

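```bash
cat > ins.py <<'E'
from h import *
def ins(s,z,pin,tip):
    P=onz(s,*pin,z-.009+.027);T=onz(s,*tip,z-.009+.010);return np.linalg.norm((T-P)[:2])*1e3
E
python3 - <<'E'
from ins import *
for n in('w10','w11'):
    f=load(n)['frame'];cv2.imwrite('pics/zz%s.png'%n,cv2.resize(f[0:100,280:370,::-1],None,fx=6,fy=6,interpolation=cv2.INTER_NEAREST))
a=cv2.imread('pics/zzw10.png');b=cv2.imread('pics/zzw11.png');cv2.imwrite('pics/zz1.png',cv2.resize(np.hstack([a,b]),None,fx=.74,fy=.74))
# front rim centre of disc: w10 ~ row 6, w11 ~ row 46
print(ins(load('w10'),.0791,(322,265),(323,6)),ins(load('w11'),.0791,(322,265),(323,46)))
E
```

```text
74.02006436781627 63.524196722722095
```

View pics/zz1.png

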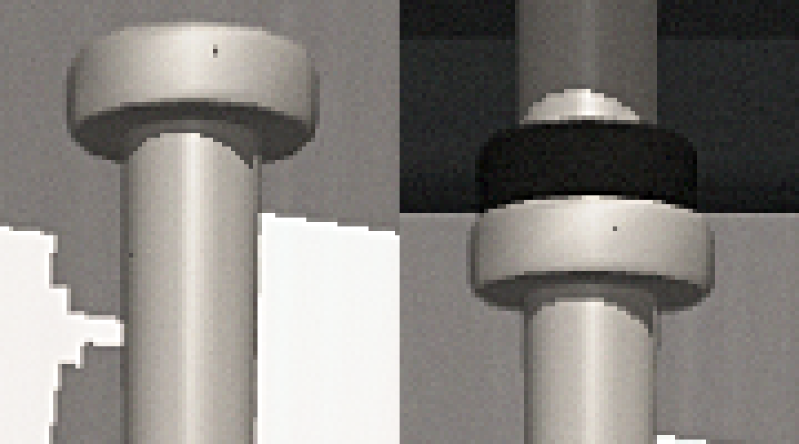

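Emit:
{"op": "play_rows", "data": {
  "commands": [
    [-0.1, 1, 0, 0, 0, 0, 1],
    [0, 0, 0, 0, 0, 0, 1]
  ]
}}

```text
clock: 16.2
position: [0.6521, 0.0208, 0.0791]
orientation: [179.9, -0.3, 7.4]
ft_force: [2.3, -4.5, 0.4]
opening: 0.0455
```

Now I'll ease back 4 mm and see whether the plunger stays in.

Emit:
{"op": "play_rows", "data": {
  "commands": [
    [0.3, -2, 0, 0, 0, 0, 1],
    [0.3, -2, 0, 0, 0, 0, 1],
    [0, 0, 0, 0, 0, 0, 1],
    [0, 0, 0, 0, 0, 0, 1]
  ]
}}

```text
clock: 16.7
position: [0.6525, 0.0174, 0.0791]
orientation: [180.0, -0.2, 7.4]
ft_force: [0.7, 0.1, 1.4]
opening: 0.0452
```

Run:
```python
from ins import *
s=snap('wrist','w12.png');t=manip.state();print(t['position'],t['orientation'],t['ft_force'],t['opening'])
im=s['frame'][:,:,::-1]
cv2.imwrite('pics/z13.png',cv2.resize(im[0:100,280:370],None,fx=6,fy=6,interpolation=cv2.INTER_NEAREST))
```

```text
[0.65245543 0.01742952 0.07906874] [179.96981114  -0.23460055   7.41884191] [-0.00756641  0.49373899  0.77448389] 0.04499697397431607
```

View pics/z13.png

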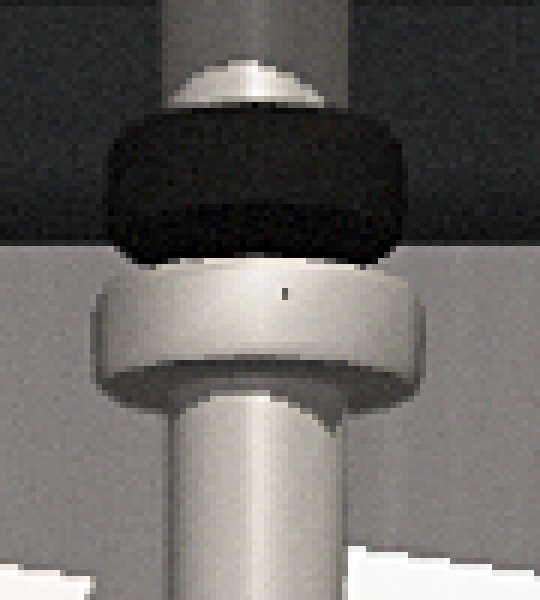

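Emit:
{"op": "play_rows", "data": {
  "commands": [
    [0.65, -5, 0, 0, 0, 0, 1],
    [0.65, -5, 0, 0, 0, 0, 1],
    [0, 0, 0, 0, 0, 0, 1],
    [0, 0, 0, 0, 0, 0, 1]
  ]
}}

```text
clock: 17.25
position: [0.6538, 0.0067, 0.079]
orientation: [180.0, -0.2, 7.4]
ft_force: [0.3, -0.0, 1.5]
opening: 0.0447
```

Run:
```python
from ins import *
s=snap('wrist','w13.png');t=manip.state();print(t['position'],t['orientation'],t['ft_force'],t['opening'])
im=s['frame'][:,:,::-1]
cv2.imwrite('pics/z14.png',cv2.resize(im[0:100,280:370],None,fx=6,fy=6,interpolation=cv2.INTER_NEAREST))
for r in (41,43,45): print(r,74.1-ins(s,.0791,(322,265),(323,r)))
```

```text
[0.65379507 0.00668538 0.07904137] [179.97461371  -0.22190915   7.42108618] [-1.41825493 -0.8159307   1.79022377] 0.04514184028578563
41 9.198480938297152
43 9.742769413841117
45 10.288384927808451
```

View pics/z14.png

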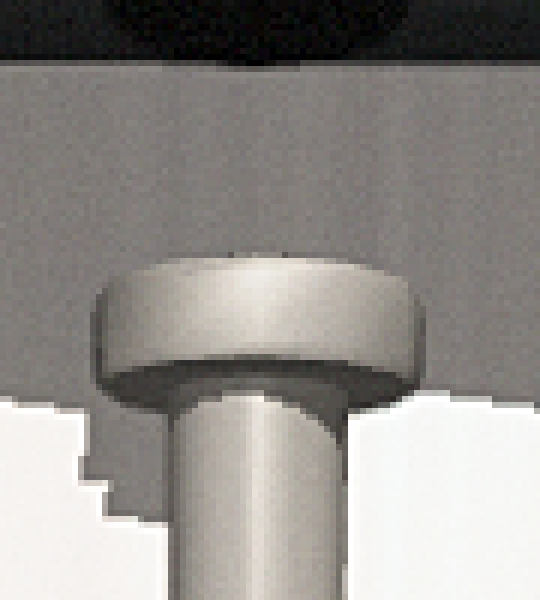

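The plunger stayed in after backing off, at about 9.7 mm with clear air to the screw. Releasing the cart.

Emit:
{"op": "play_rows", "data": {
  "commands": [
    [0, 0, 0, 0, 0, 0, 0.6],
    [0, 0, 0, 0, 0, 0, 0.3],
    [0, 0, 0, 0, 0, 0, 0.1],
    [0, 0, 0, 0, 0, 0, 0],
    [0, 0, 0, 0, 0, 0, 0],
    [0, 0, 0, 0, 0, 0, 0]
  ]
}}

```text
clock: 18.05
position: [0.6536, 0.0071, 0.0788]
orientation: [180.0, -0.2, 7.4]
ft_force: [0.8, 0.2, 0.1]
opening: 0.0857
```

Run:
```python
from ins import *
s=snap('wrist','w14.png');t=manip.state();print(t['position'],t['orientation'],t['ft_force'],t['opening'])
```

```text
[0.65362096 0.00702999 0.07876868] [179.99668366  -0.20592684   7.43449447] [0.52386809 0.63780597 0.20415993] 0.08558586213877849
```

View pics/w14.png

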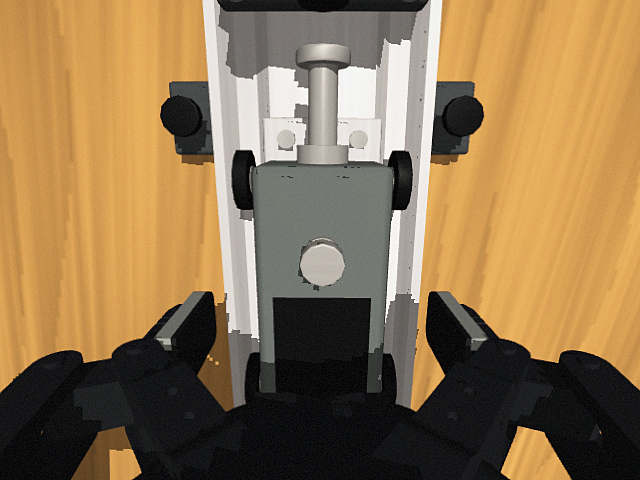

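The cart stands free with both jaws clear and the plunger still in (disc at row 45). Lifting straight up.

Emit:
{"op": "play_rows", "data": {
  "commands": [
    [0, 0, 10, 0, 0, 0, 0],
    [0, 0, 20, 0, 0, 0, 0],
    [0, 0, 30, 0, 0, 0, 0],
    [0, 0, 40, 0, 0, 0, 0],
    [0, 0, 40, 0, 0, 0, 0],
    [0, 0, 0, 0, 0, 0, 0],
    [0, 0, 0, 0, 0, 0, 0],
    [0, 0, 0, 0, 0, 0, 0]
  ]
}}

```text
clock: 19.1
position: [0.6531, 0.007, 0.2316]
orientation: [180.0, -0.5, 7.4]
ft_force: [0.1, -0.2, -0.8]
opening: 0.0851
```

Run:
```python
from rel import *
s=snap('wrist','w15.png');t=manip.state();print(t['position'],t['orientation'],t['ft_force'],t['opening'])
s=snap('side','s15.png');s=snap('top','t15.png')
```

```text
[0.65303969 0.00704249 0.23128664] [179.95704458  -0.46793196   7.43410748] [-0.67569656 -0.06959708  0.49384478] 0.08565970891374482
```

View pics/w15.png

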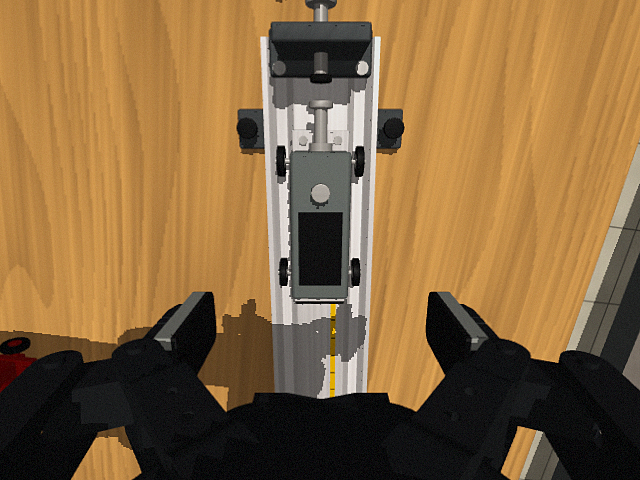

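View pics/s15.png

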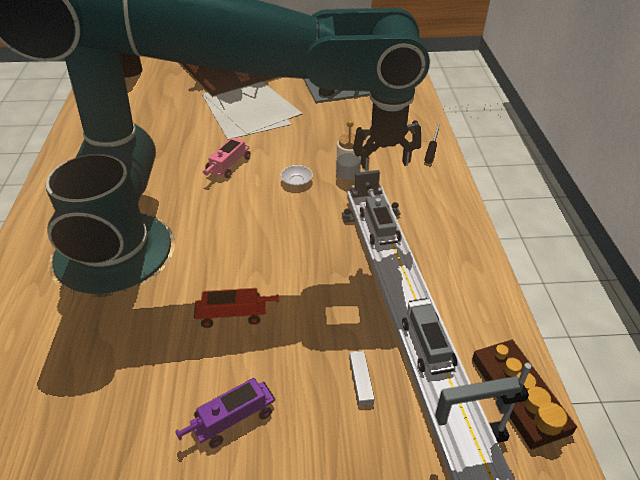

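Emit:
{"op": "play_rows", "data": {
  "commands": [
    [0, 0, 0, 0, 0, 0, 0],
    [0, 0, 0, 0, 0, 0, 0],
    [0, 0, 0, 0, 0, 0, 0],
    [0, 0, 0, 0, 0, 0, 0]
  ]
}}

```text
clock: 19.75
position: [0.6528, 0.007, 0.2298]
orientation: [180.0, -0.3, 7.4]
ft_force: [0.1, -0.4, 0.3]
opening: 0.0853
```

Run:
```python
from h import *
a=load('w15');s=snap('wrist','w16.png');t=manip.state();print(t['position'])
print('shift px',cv2.phaseCorrelate(*[cv2.cvtColor(x['frame'],cv2.COLOR_RGB2GRAY)[90:300,270:375].astype(np.float32) for x in(a,s)]))
P=onz(s,320,193,.096);T=onz(s,320.5,101,.079);print('pin-tip',np.linalg.norm((P-T)[:2]),P,T)
d=np.array([.1310,-.9914]);m=np.array([.6545,0]);n=np.array([-d[1],d[0]])
print('lat mm',[1e3*(q[:2]-m)@n for q in(P,T)])
```

```text
[0.65285213 0.00701701 0.22980049]
shift px ((0.8137305222902853, 0.2867603065358537), 0.9656375115136878)
pin-tip 0.06357072735154354 [0.64832543 0.03760816 0.096     ] [0.6405322  0.10069938 0.079     ]
lat mm [np.float64(-1.1948018257213084), np.float64(-0.6560567756339628)]
```

```bash
python3 -c "
from h import *
print(manip.hand_in())"
```

```text
the job is handed in; nothing more can be done
None
```

The spring cart is on the track, cocked at the first notch and standing free, and I handed the job in at about 20 s of the 53 s allowed. Hand-in gave no verdict, so what follows is from my own checks.

**What I did:** I lifted the grey cart off the bench and turned it about 34° to line up with the track. Then I lowered it into the grooves in small steps, released it, and gripped it again. I pushed it slowly against the stop screw; the force peaked at about 10 N, then fell to about 3 N as the plunger clicked. I backed off, opened the jaws and raised the gripper clear.

**Last checks:**
- **Notch:** the plunger was in by about 10 mm and stayed there with no force on it and clear air to the screw.
- **Distance:** its tip was roughly 13 mm from the screw when I let go.
- **Position:** the cart looked about 1 mm off the track's middle line, within camera accuracy. In two pictures half a second apart it shifted less than 1 pixel, and the wrist itself moved slightly.
- **Other objects:** in the side view after release, the other cart, bar mass, dish and jar looked unmoved. I did not measure them.

The one mismatch was the peak force, about 10 N against the expected 8 N. It was a single noisy reading while the arm was moving.

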